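# Hold a spring clip open over the tall price card

### The job

Pull the wooden spring clip up out of its steel cup, squeeze its grips so that the jaws gape wide, and hold it upright over the middle of the tall price card's top edge, one jaw in front of the card and one behind, the jaw tips about 25 mm below the edge and neither touching the card, so that I can slip a new price label in. Finish like that, still squeezing and holding the clip: do not let it close or let go. Leave the cup standing where it is, do not push the card about, and disturb nothing else.

Things in the scene. Friction and masses are not known exactly. Their poses are not given: they have to be found in the camera images.
- clip: wooden spring clip like a big clothes peg, 142 mm long, 26 mm wide, about 66 g, standing on its jaw tips in a steel cup, grips up. Origin on the pivot (steel coil), 80 mm above the tips. z up to the grips, x along the pivot pin, y the way jaws and grips spread: squeeze along y. Both sides move alike, so the frame stays midway. The cup has room for it to open inside
- clip_grip (a point): point between the grips, 42 mm above the pivot, where to squeeze; axes as clip. Grips reach 62 mm above the pivot with flat outer faces from 10 mm up. Shut, they lean apart: 50 mm over the outer faces at the top, 28 mm at the foot. Squeezed fully: parallel, 24 mm over the faces
- clip_jaw (a joint): how far each side of the clip is opened, rad: 0 shut (held by the spring), 0.22 fully open at a hard stop. Needs about 5 N per finger to start and 13 N at clip_grip to open fully; a grip of 25 N holds it at the stop
- clip_mouth (a point): point midway between the jaw tips, 80 mm below the pivot; axes as clip. Jaws are bars 12 mm thick, 24 mm over both when shut; fully open they splay to a gap of 35 mm at the tips (58 mm outside), narrowing evenly to nothing at the pivot
- cup: the round steel cup in which the clip stands: 86 mm across, 85 mm high, wall 3 mm, floor 5 mm thick, 0.45 kg, loose. Origin at the centre of its underside, z up
- card_tall: the tall price card: white upright plate 75 mm wide, 3 mm thick, top edge 115 mm above the table, in a steel foot 50 x 68 x 12 mm, about 0.5 kg, loose. Origin at the centre of the underside; its x is the normal of the plate, its y runs along the width, z up
- card_edge (a point): middle of the top edge of the tall price card, 115 mm above the table; axes as card_tall
- tool_cup: steel cup like the clip's, 86 mm across and 85 mm high, holding three utensil handles up to 155 mm high (one piece); leave alone. Origin at the centre of its underside
- card_wide: low wide price card, 110 mm wide, 70 mm high, in a steel foot; leave alone. Origin at the centre of its underside
- card_small: small low price card, 75 mm wide, 55 mm high, in a steel foot; leave alone. Origin at the centre of its underside
- cake_a: round red-glazed cake on a gold disc, 84 mm across, 48 mm high; leave alone. Origin at the centre of its underside
- cake_b: round dark-glazed cake on a gold disc, 84 mm across, 48 mm high; leave alone. Origin at the centre of its underside
- cake_c: round orange-glazed cake on a gold disc, 84 mm across, 48 mm high; leave alone. Origin at the centre of its underside
- eclair: eclair on a dark strip, 45 x 130 mm, 45 mm high; leave alone. Origin at the centre of its underside
Things that resemble listed ones, but are neither listed nor needed, are in the scene too. Leave any pink look-alike of the clip alone.

How it is judged:
By the outcome, as a careful person would: the job done as asked, in the order asked, and still so for the second after the job is handed in, while the arm keeps its last pose, push and grip.
It also fails if it takes over 35 s, if anything falls off the work surface, if the arm or the gripper's body presses on something with over 40 N, if the wrist force passes 120 N, or if a joint passes its speed limit or range.

### The arm

A 7-joint arm with a two-finger parallel gripper is mounted at the origin on the work surface. World frame = base frame: x ahead of the robot, y to its left, z up, the work surface at z = 0. Lengths are in mm, angles in rad, forces in N, time in s.
With the tool pointing down it reaches from about 400 to 875 mm from the base axis. Payload 4.4 kg.
Tool frame: the origin (TCP) lies at the very end of the fingers, on their centre line; the grasp point (between the pads) lies ctrl.grip_point_offset behind it (ctrl.grip_point_offset is the distance from the TCP to the grasp point, in mm); z points along the fingers, y is the line along which they close (so a half turn about z gives the same grasp; the last joint's range is limited). The gripper opens to 85 mm and grips with 20 to 120 N. Pads are 22 mm wide; open, the fingers measure 114 mm over their backs; the gripper's body (76 mm by 85 mm) begins 54 mm behind the grasp point. The pads swing forward as they close: fully open they stand 13 mm farther back than shut.
Start: joints at [-1.239, 0.628, 0.038, 1.517, -0.027, 0.996, -0.02], TCP at [251.782, 599.269, 231.313] pointing down, gripper open.
Joint ranges: [-3.06, 3.06], [-0.37, 2.12], [-1.25, 1.32], [0.18, 2.47], [-1.1, 4.24], [0.23, 1.98], [-2.94, 2.94]. Speed limits (rad/s): [2.57, 2.57, 3.14, 3.14, 3.14, 3.14, 3.14].

### API

Orientations are given as [roll, pitch, yaw] about the fixed x, y, z axes, in that order (R = Rz(yaw) Ry(pitch) Rx(roll)).
In Python, from cell import read_state, cams, ctrl, models gives the robot as it stands. The module is installed in compiled form; this text tells all that it offers.
- The arm moves only by the tool creep_tool, called as name(argument=value, ...) on one line, values as JSON. Schema: {"type":"object","properties":{"steps":{"type":"array","items":{"type":"array","items":{"type":"array","items":{"type":"number"},"minItems":7,"maxItems":7},"minItems":1,"maxItems":12},"minItems":1,"maxItems":1},"only":{"type":"string"},"quiet":{"type":"boolean"},"lines":{"type":"string"}},"required":["steps"],"additionalProperties":false}. steps is a list that holds a single list of rows (three levels of brackets), with 1 to 12 rows, each of 7 numbers: dx, dy, dz in shares of the most that a row can go, 1 being 50 mm, then a rotation vector rx, ry, rz in normalised numbers (1 is 2 pi rad), then the finger opening in mm; each row shifts and turns the commanded pose from where the row before left it, along the tool's axes as they then stand; what a row does not reach is not made up. A row lasts 1/10 s, in which the tool goes at most 50 mm and 0.15 rad, less where a joint would pass 70% of its speed; a pose out of reach is approached as far as the arm can. The fingers move at their own pace and stop on an object; the grip force is fixed at half the most. Time passes only in rows, so rows that do not move let the fingers close. The tool returns the time, the measured TCP pose, the force, the opening and the grip force at its end. only (a regular expression) keeps the lines of the reply that match it, lines (a string "A,B") keeps lines A to B, and quiet returns only ok. No shift or turn number may pass 1 either way. Input that does not fit is refused with a message, and nothing moves.
- read_state(): the state, without advancing time (a new reading comes with each control period).
- cams.get_image(name): name is "scene" or "top" or "wrist"; returns (picture, depth): 420x560x3 uint8, blue, green, red; 420x560 float32, mm along the optical axis (not along the pixel's ray), 0 where there is no reading.
- cams.calibration(name): a dict with "fx", "fy", "cx", "cy" (pixels), "k1" (the pictures are not rectified: a ray, as slopes to the right and down, at radius r is drawn at 1 + k1 r^2 times it, then the intrinsics apply), "rvec" (rotation vector, rad) and "tvec" (3), from world to camera coordinates, as OpenCV has them; the wrist camera has in their place "hand_eye" (4x4, takes a point from camera to tool coordinates, whose origin is the TCP and whose axes are the flange's). Camera axes: x right, y down, z forward; pixel columns grow to the right and rows downward; lengths in mm; the calibration is good to about 2 mm. A picture is of the moment at which its call begins: read the wrist's pose just before it. calibration takes no time and is no camera call.
- ctrl.finish_job(): hands the job in; it is judged then, once.
Trained networks look in the newest picture that a camera, given by its name, has taken for a name from the list of things; names that differ only in an ending like _2 or _b are one class to them, and where a whole thing is asked for, a point or a joint stands for the part that bears it (a point fixed in the world has none). Each returns a list of dicts, best first, with "confidence" (0 to 1); they miss things now and then, are a little off and sometimes report something else, mostly with a low value. They report only what shows in the picture. A call takes as long as a camera call. They do not tell look-alikes from the thing itself.
- models.search_frame(thing, camera): "extent" ([left, top, right, bottom] in pixels, round what is visible of it).
- models.mark_of(thing, camera): "position" ([column, row] in pixels: a listed point, or the origin of a listed thing).
The state is a dict: "clock": time; "qpos": joint angles; "qd": joint speeds; "tau": joint torques, N m; "eef_pos": TCP position; "tool_rot": TCP orientation; "force": force on the tool from outside, world axes, zero at the start; "torque": the same for the moment, N m; "width": finger opening in mm; "gripper_force": force on a finger pad.
Only numpy, scipy, OpenCV 4.12 (cv2) and the standard library are available. Lean on these libraries where they do the work, as an engineer would, in place of code of your own. Each camera call takes 0.05 s, during which the arm holds its last target. There are 200 camera calls.

## Working session

There is one attempt and no reset: what is moved stays moved. The work goes in short steps, Python scripts to look and compute and a tool call to move; the robot and the scene stay as the last step left them, time stands still between calls to the robot, and variables do not carry over. Pictures are saved under pics/ and viewed, at most 10 in all, crops included, and the job is handed in when it is done.

```bash
mkdir -p pics; cat > h.py <<'E'
import numpy as np, cv2
from cell import read_state, cams, ctrl, models
from scipy.spatial.transform import Rotation as R
def pose(cam, st=None):
    c=cams.calibration(cam)
    if 'rvec' in c:
        Rm=cv2.Rodrigues(np.array(c['rvec'],float))[0]; t=np.array(c['tvec'],float).ravel()
        return c,Rm.T,-Rm.T@t
    st=st or read_state(); T=np.eye(4); T[:3,:3]=R.from_euler('xyz',st['tool_rot']).as_matrix(); T[:3,3]=st['eef_pos']
    M=T@np.array(c['hand_eye']); return c,M[:3,:3],M[:3,3]
def ray(P,px):
    c,Rw,o=P; K=np.array([[c['fx'],0,c['cx']],[0,c['fy'],c['cy']],[0,0,1]],float)
    u=cv2.undistortPoints(np.array([[px]],float),K,np.array([c['k1'],0,0,0,0]))[0,0]
    return o,Rw@np.array([u[0],u[1],1])   # depth * d + o
def tri(rs):
    A=np.zeros((3,3));b=np.zeros(3)
    for o,d in rs:
        d=d/np.linalg.norm(d);M=np.eye(3)-np.outer(d,d);A+=M;b+=M@o
    x=np.linalg.solve(A,b); return x,[np.linalg.norm(np.cross(x-o,d/np.linalg.norm(d))) for o,d in rs]
def atz(P,px,z):
    o,d=ray(P,px); return o+d*(z-o[2])/d[2]
def cloud(P,dep):
    c,Rw,o=P; h,w=dep.shape; v,u=np.mgrid[:h,:w]; K=np.array([[c['fx'],0,c['cx']],[0,c['fy'],c['cy']],[0,0,1]],float)
    n=cv2.undistortPoints(np.dstack([u,v]).reshape(-1,1,2).astype(float),K,np.array([c['k1'],0,0,0,0])).reshape(-1,2)
    X=np.c_[n,np.ones(len(n))]*dep.reshape(-1,1); return (X@Rw.T+o).reshape(h,w,3)
E
python3 - <<'E'
from h import *
st=read_state(); print(st['eef_pos'],st['tool_rot'],st['width'],ctrl.grip_point_offset,st['clock'])
for c in ['scene','top']:
    im,d=cams.get_image(c); cv2.imwrite(f'pics/{c}0.png',im); np.savez(f'{c}0.npz',im=im,d=d)
    for n in ['clip','clip_grip','cup','card_tall','card_edge']:
        print(c,n,[(np.round(m['position']),round(m['confidence'],2)) for m in models.mark_of(n,c)],[(np.round(m['extent']),round(m['confidence'],2)) for m in models.search_frame(n,c)] if n!='card_edge' else '')
E
```

```text
[251.57080511 598.67467122 230.39238385] [-3.13971385e+00  1.93186381e-05  2.74370552e+00] 85.162675200976 18.700000000000003 0.0
scene clip [(array([212., 190.]), 0.98), (array([208., 233.]), 0.95), (array([261., 186.]), 0.85), (array([244., 208.]), 0.59), (array([174., 279.]), 0.24)] [(array([253., 166., 268., 212.]), 0.9), (array([238., 190., 246., 218.]), 0.87), (array([203., 169., 216., 210.]), 0.63), (array([199., 210., 216., 260.]), 0.62), (array([283., 258., 329., 290.]), 0.18)]
scene clip_grip [(array([243., 199.]), 0.89), (array([207., 219.]), 0.81), (array([210., 175.]), 0.66), (array([173., 278.]), 0.36), (array([396., 258.]), 0.2)] [(array([253., 168., 267., 214.]), 0.82), (array([200., 206., 217., 260.]), 0.73), (array([202., 170., 219., 212.]), 0.61), (array([378., 239., 423., 273.]), 0.54), (array([234., 187., 250., 218.]), 0.52), (array([239., 194., 248., 216.]), 0.35)]
scene cup [(array([241., 231.]), 0.84)] [(array([225., 202., 258., 239.]), 0.71)]
scene card_tall [(array([377., 291.]), 0.87)] [(array([364., 246., 402., 300.]), 0.72), (array([295., 218., 320., 244.
[... 211 characters left out ...]
] [(array([339., 264., 364., 285.]), 0.84), (array([341., 205., 361., 225.]), 0.74), (array([397., 240., 423., 260.]), 0.69)]
top clip_grip [(array([349., 216.]), 0.72), (array([364., 160.]), 0.64), (array([414., 251.]), 0.58), (array([351., 278.]), 0.53)] [(array([394., 238., 423., 258.]), 0.85), (array([342., 206., 363., 226.]), 0.83), (array([348., 148., 376., 176.]), 0.66), (array([342., 265., 364., 283.]), 0.63), (array([157., 228., 208., 247.]), 0.22)]
top cup [(array([344., 223.]), 0.95)] [(array([329., 198., 366., 241.]), 0.6)]
top card_tall [(array([191., 190.]), 0.78), (array([408., 203.]), 0.62)] [(array([166., 176., 203., 194.]), 0.89)]
top card_edge [(array([180., 177.]), 0.93)]
```

```bash
python3 - <<'E'
import cv2
a=cv2.imread('pics/scene0.png');b=cv2.imread('pics/top0.png')
cv2.imwrite('pics/s1.png',cv2.resize(a[140:320,170:430],None,fx=3,fy=3,interpolation=3))
cv2.imwrite('pics/t1.png',cv2.resize(b[120:330,140:460],None,fx=2.5,fy=2.5,interpolation=3))
E
```

```text
(no output)
```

View pics/s1.png

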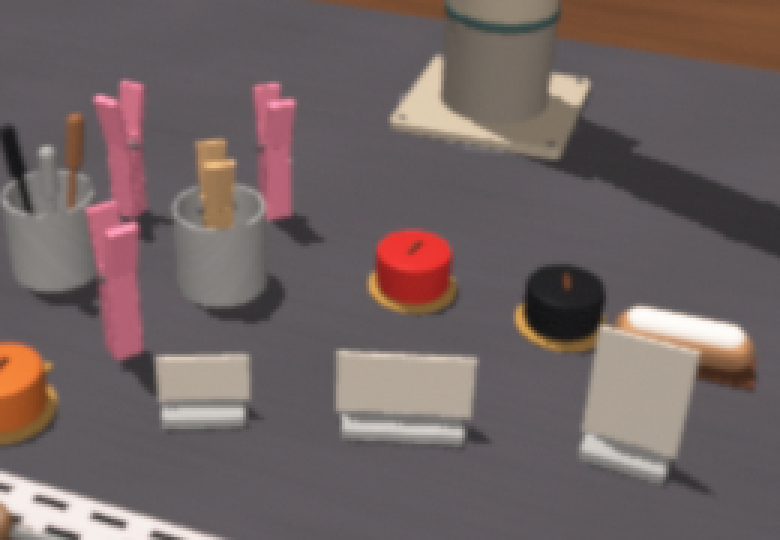

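View pics/t1.png

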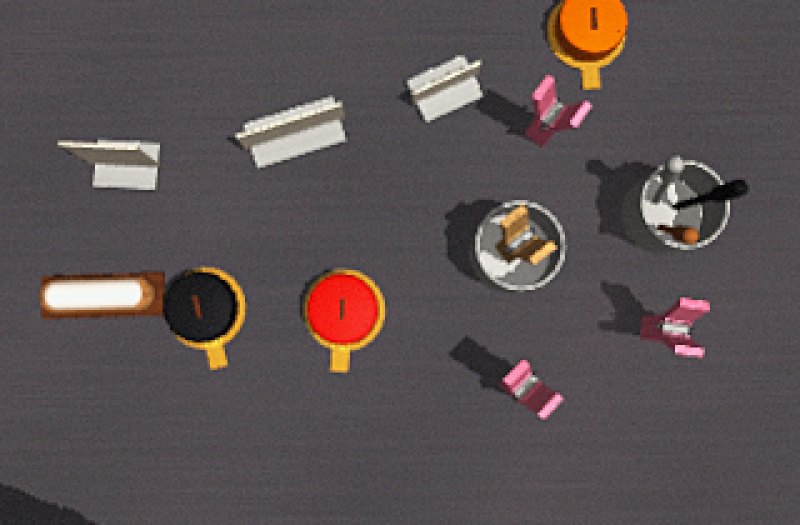

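The scene crop shows the wooden clip in its cup (full-image 243,199) with pink decoys around it, and the tall card at right (386,254). The top crop shows the clip at full-image (350,215), its grips spread diagonally, and the tall card at about (185,182).

```bash
python3 - <<'E'
from h import *
S=pose('scene');T=pose('top')
def t(n,a,b): x,e=tri([ray(S,a),ray(T,b)]);print(n,x.round(1),np.round(e,1))
t('grip',[243,199],[349,216]);t('cup',[241,231],[344,223]);t('card',[377,291],[191,190]);t('edge',[386,254],[180,177])
for nm,P,bx in [('top',T,(325,195,370,245)),('scene',S,(222,180,262,222))]:
    z=np.load(nm+'0.npz');C=cloud(P,z['d']);im=z['im'].astype(int);l,tp,r,b=bx
    c=C[tp:b,l:r].reshape(-1,3);i=im[tp:b,l:r].reshape(-1,3)
    m=(i[:,2]-i[:,0]>50)&(c[:,2]>20);q=c[m]; print(nm,len(q),q[:,2].max().round(1))
    g=q[q[:,2]>np.percentile(q[:,2],55)]
    print(g.round(0).tolist()[:60] if nm=='top' else g.mean(0).round(1))
    if nm=='top':
        _,lab,ce=cv2.kmeans(np.float32(g[:,:3]),2,None,(3,50,.1),5,cv2.KMEANS_PP_CENTERS);print(ce)
for nm,P,bx in [('top',T,(155,165,210,200)),('scene',S,(360,240,408,305))]:
    z=np.load(nm+'0.npz');C=cloud(P,z['d']);l,tp,r,b=bx
    q=C[tp:b,l:r].reshape(-1,3);q=q[(q[:,2]>30)&(q[:,2]<130)&(np.abs(q[:,1]-np.median(q[:,1]))<150)]
    xy=q[:,:2]; m=np.median(xy,0); xy=xy[np.linalg.norm(xy-m,axis=1)<70]; m=xy.mean(0)
    u,s,v=np.linalg.svd(xy-m); p=(xy-m)@v[0]; print(nm,'card n',len(xy),m.round(1),'dir',v[0].round(3),np.percentile(p,[1,99]).round(1),'zmax',np.percentile(q[:,2],[98,100]).round(1),'thick',((xy-m)@v[1]).std().round(1))
E
```

```text
grip [ 461.6 -151.9  114.4] [1.3 1.3]
cup [ 456.4 -158.6    1.5] [4.7 4.7]
card [551.7 248.9 -10.1] [2.1 2.1]
edge [562.8 248.6 111.8] [2.2 2.2]
top 185 1064.4
[[492.0, -151.0, 141.0], [489.0, -146.0, 143.0], [489.0, -148.0, 146.0], [489.0, -150.0, 144.0], [489.0, -153.0, 144.0], [487.0, -143.0, 145.0], [487.0, -146.0, 145.0], [487.0, -148.0, 142.0], [487.0, -150.0, 143.0], [486.0, -152.0, 146.0], [485.0, -141.0, 143.0], [485.0, -144.0, 142.0], [484.0, -146.0, 144.0], [484.0, -148.0, 146.0], [484.0, -150.0, 147.0], [484.0, -152.0, 147.0], [482.0, -139.0, 144.0], [482.0, -141.0, 144.0], [482.0, -143.0, 145.0], [482.0, -145.0, 145.0], [482.0, -148.0, 145.0], [480.0, -134.0, 144.0], [480.0, -136.0, 145.0], [480.0, -139.0, 145.0], [480.0, -141.0, 146.0], [480.0, -143.0, 146.0], [480.0, -146.0, 144.0], [478.0, -132.0, 145.0], [478.0, -134.0, 144.0], [478.0, -136.0, 143.0], [478.0, -139.0, 144.0], [477.0, -140.0, 147.0], [478.0, -143.0, 144.0], [475.0, -132.0, 144.0], [475.0, -134.0, 144.0], [475.0, -136.0, 146.0], [475.0, -138.0, 146.0], [475.0, -141.0, 145.0], [372.0, -30.0, 1064.0], [473.0, -134.0, 147.0], [473.0, -136.0, 146.0], [473.0, -139.0, 141.0], [471.0, -134.0, 144.0], [457.0, -172.0, 143.0], [456.0, -174.0, 146.0], [456.0, -176.0, 145.0], [455.0, -170.0, 142.0], [454.0, -172.0, 145.0], [454.0, -174.0, 144.0], [454.0, -177.0, 142.0], [452.0, -167.0, 142.0], [452.0, -169.0, 145.0], [452.0, -172.0, 143.0], [452.0, -174.0, 143.0], [452.0, -176.0, 142.0], [452.0, -178.0, 145.0], [450.0, -165.0, 142.0], [450.0, -167.0, 144.0], [450.0, -169.0, 143.0], [450.0, -172.0, 144.0]]
[[ 464.94995  -154.05165   144.18216 ]
 [ 372.14587   -30.114595 1064.3561  ]]
scene 418 661.9
[ 475.5 -145.3  136.9]
top card n 221 [558.5 247.7] dir [0.076 0.997] [-37.   39.1] zmax [117.  118.5] thick 0.9
scene card n 1007 [563.  250.8] dir [0.075 0.997] [-37.4  36.6] zmax [114.3 116.3] thick 1.4
```

```bash
cat > grips.py <<'E'
from h import *
def grips(P,im,d,zlo=138):
    C=cloud(P,d);im=im.astype(int)
    m=(im[...,2]-im[...,0]>50)&(im[...,1]-im[...,0]>20)&(C[...,2]>zlo)&(C[...,2]<155)&(np.hypot(C[...,0]-465,C[...,1]+153)<45)
    q=C[m]; r=cv2.minAreaRect(np.float32(q[:,:2]));b=cv2.boxPoints(r);e=[b[1]-b[0],b[2]-b[1]];e=max(e,key=np.linalg.norm);e=e*np.sign(e[0])
    return len(q),np.round(r[0],1),np.round(r[1],1),'dir',np.arctan2(e[1],e[0]).round(3),'z',np.median(q[:,2]).round(1)
E
python3 - <<'E'
from grips import *
for n in ['top','scene']:
    z=np.load(n+'0.npz'); print(n,grips(pose(n),z['im'],z['d']))
print(np.round(cams.calibration('wrist')['hand_eye'],3), cams.calibration('wrist')['fx'])
st=read_state();Rm=R.from_euler('xyz',st['tool_rot']).as_matrix()
print('target -> tool', (Rm.T@(np.array([465,-154,260])-st['eef_pos'])).round(1))
E
```

```text
top (89, array([ 464.6, -154.1]), array([49.1, 26.2]), 'dir', np.float32(0.625), 'z', np.float64(143.9))
scene (55, array([ 467.7, -151.2]), array([52. , 24.7]), 'dir', np.float32(0.586), 'z', np.float64(142.5))
[[-0.00000e+00 -9.50000e-01 -3.12000e-01  7.99930e+01]
 [ 1.00000e+00  0.00000e+00 -2.00000e-03  8.03000e-01]
 [ 2.00000e-03 -3.12000e-01  9.50000e-01 -1.42938e+02]
 [ 0.00000e+00  0.00000e+00  0.00000e+00  1.00000e+00]] 366.9305470079488
target -> tool [-488.4 -611.9  -28.7]
```

The rows are not in the units I measure in: shifts go in shares of 50 mm and turns go in shares of 2 pi rad. I convert before sending: -38 mm is -0.76, -30 mm is -0.6.

creep_tool(steps=[[[-0.6, -0.76, -0.08, 0, 0, 0, 85], [-0.6, -0.76, -0.08, 0, 0, 0, 85], [-0.6, -0.76, -0.08, 0, 0, 0, 85], [-0.6, -0.76, -0.08, 0, 0, 0, 85], [-0.6, -0.76, -0.08, 0, 0, 0, 85], [-0.6, -0.76, -0.08, 0, 0, 0, 85], [-0.6, -0.76, -0.08, 0, 0, 0, 85], [-0.6, -0.76, 0, 0, 0, 0, 85], [-0.6, -0.76, 0, 0, 0, 0, 85], [-0.6, -0.76, 0, 0, 0, 0, 85], [-0.6, -0.76, 0, 0, 0, 0, 85], [-0.6, -0.76, 0, 0, 0, 0, 85]]])

```text
clock: 2.2
eef_pos: [407.4, 37.6, 259.8]
tool_rot: [3.141, 0.001, 2.744]
force: [1.3, 0.7, 0.5]
width: 85.3
gripper_force: 0.0
```

creep_tool(steps=[[[-0.6, -0.76, 0, 0, 0, 0, 85], [-0.6, -0.76, 0, 0, 0, 0, 85], [-0.6, -0.76, 0, 0, 0, 0, 85], [-0.6, -0.76, 0, 0, 0, 0, 85], [-0.16, -0.08, 0, 0, 0, 0.0223, 85], [0, 0, 0, 0, 0, 0.0223, 85], [0, 0, 0, 0, 0, 0.0223, 85], [0, 0, 0, 0, 0, 0.0223, 85], [0, 0, 0, 0, 0, 0, 85], [0, 0, 0, 0, 0, 0, 85]]])

```text
clock: 3.2
eef_pos: [464.7, -153.8, 259.4]
tool_rot: [3.141, 0.0, 2.187]
force: [0.4, 0.1, -0.1]
width: 85.0
gripper_force: 0.0
```

```bash
python3 - <<'E'
from grips import *
st=read_state();print(st['eef_pos'],st['tool_rot'],st['clock'],st['qpos'])
im,d=cams.get_image('wrist');cv2.imwrite('pics/w0.png',im);P=pose('wrist',st);np.savez('w0.npz',im=im,d=d)
print(grips(P,im,d))
Rm=st
for n in ['clip_grip','clip','cup']:print(n,[(np.round(m['position']),round(m['confidence'],2)) for m in models.mark_of(n,'wrist')])
E
```

```text
[ 464.69281349 -153.82379122  259.37172032] [3.14148725e+00 1.36193854e-04 2.18741743e+00] 3.2 [-0.02094036  0.38513709  0.39141573  1.92534913 -0.18921907  0.86644161
  1.08434782]
(829, array([ 466.8, -152.6]), array([50. , 25.6]), 'dir', np.float32(0.629), 'z', np.float64(143.9))
clip_grip [(array([138., 101.]), 0.87), (array([114., 275.]), 0.85), (array([288., 202.]), 0.76), (array([376., 312.]), 0.65)]
clip [(array([155.,  98.]), 0.97), (array([129., 255.]), 0.82), (array([368., 288.]), 0.81), (array([287., 188.]), 0.72)]
cup [(array([285., 169.]), 0.66)]
```

View pics/w0.png

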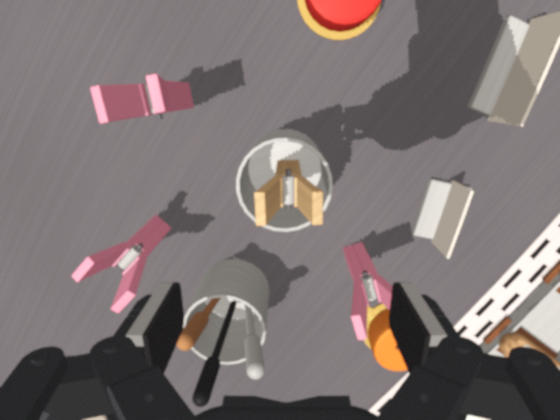

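The wrist view shows the wooden clip in its cup centred at (288,195), its grips spread along the image columns, i.e. along the tool's y. The utensil cup (225,320) and the nearest pink clip (368,290) are below it in the picture, toward tool -x.

```bash
python3 - <<'E'
from h import *
st=read_state();P=pose('wrist',st);z=np.load('w0.npz');C=cloud(P,z['d'])
S=pose('scene');T=pose('top')
for n,p in [('grip',[(P,[288,202]),(T,[349,216]),(S,[243,199])]),('pivot',[(P,[287,188]),(S,[244,208]),(T,[349,219])])]:
    x,e=tri([ray(*q) for q in p]);print(n,x.round(1),np.round(e,1))
print('z-plane grip',atz(P,[288,202],127).round(1),'pivot',atz(P,[287,188],85).round(1),'cup',atz(P,[285,169],0).round(1))
Rm=R.from_euler('xyz',st['tool_rot']).as_matrix()
c=np.array([466.4,-152.8,0]);q=C.reshape(-1,3);q=q[(q[:,2]>95)&(q[:,2]<170)]
l=(q-c)@Rm; l=l[(np.hypot(l[:,0],l[:,1])>33)&(np.hypot(l[:,0],l[:,1])<130)]
for a in range(-180,180,20):
    an=np.degrees(np.arctan2(l[:,1],l[:,0]));m=(an>=a)&(an<a+20)
    if m.sum()>5: k=l[m];r=np.hypot(k[:,0],k[:,1]);j=np.argsort(r)[2];print(a,k[j].round(0),m.sum())
print('move',(Rm.T@(np.array([466.4,-152.8,110])-st['eef_pos'])).round(1))
# cup rim
q=C.reshape(-1,3);m=(q[:,2]>78)&(q[:,2]<90)&(np.hypot(q[:,0]-460,q[:,1]+155)<60);print('rim',cv2.minEnclosingCircle(np.float32(q[m][:,:2])))
E
```

```text
grip [ 464.5 -152.6  116.9] [4.6 2.7 3.4]
pivot [ 460.8 -153.    85.5] [4.5 3.8 4.9]
z-plane grip [ 466.4 -153.2  127. ] pivot [ 465.4 -153.1   85. ] cup [ 463.6 -154.1    0. ]
-60 [  71.  -87. -137.] 504
120 [ -86.   85. -101.] 193
140 [ -96.   54. -137.] 568
move [-1.000e-01  2.100e+00  1.494e+02]
rim ((462.26953125, -153.22532653808594), 42.90351486206055)
```

To row units: 30 mm is 0.6, 25 mm is 0.5, 0.013 rad / 6.2832 = 0.0021.

creep_tool(steps=[[[0, 0.04, 0.5, 0, 0, 0.0021, 85], [0, 0, 0.6, 0, 0, 0, 85], [0, 0, 0.6, 0, 0, 0, 85], [0, 0, 0.6, 0, 0, 0, 85], [0, 0, 0.4, 0, 0, 0, 85], [0, 0, 0.2, 0, 0, 0, 85], [0, 0, 0.1, 0, 0, 0, 85], [0, 0, 0, 0, 0, 0, 85], [0, 0, 0, 0, 0, 0, 85]]])

```text
clock: 4.3
eef_pos: [466.9, -153.1, 110.1]
tool_rot: [3.141, 0.001, 2.171]
force: [0.2, -0.9, -0.3]
width: 85.1
gripper_force: 0.0
```

```bash
python3 - <<'E'
from h import *
st=read_state();im,d=cams.get_image('wrist');cv2.imwrite('pics/w1.png',im)
E
```

```text
(no output)
```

View pics/w1.png

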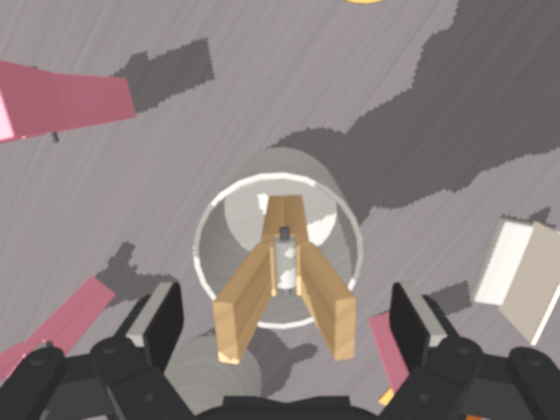

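The clip's grips (228,340)-(345,335) sit midway between the fingers (165 and 408), and the pads straddle them clear of the cup rim. Closing now, gently stepped.

To row units: -0.03 rad / 6.2832 = -0.0048.

creep_tool(steps=[[[0, 0, 0, 0, 0, -0.0048, 70], [0, 0, 0, 0, 0, 0, 55], [0, 0, 0, 0, 0, 0, 40], [0, 0, 0, 0, 0, 0, 30], [0, 0, 0, 0, 0, 0, 10], [0, 0, 0, 0, 0, 0, 10], [0, 0, 0, 0, 0, 0, 10], [0, 0, 0, 0, 0, 0, 10], [0, 0, 0, 0, 0, 0, 10], [0, 0, 0, 0, 0, 0, 10]]])

```text
clock: 5.35
eef_pos: [466.0, -155.9, 111.6]
tool_rot: [-3.141, 0.004, 2.198]
force: [-3.8, -4.3, 21.8]
width: 21.5
gripper_force: 69.1
```

To row units: -4 mm is -0.08, -2 mm is -0.04.

creep_tool(steps=[[[0, 0, -0.04, 0, 0, 0, 10], [0, 0, -0.08, 0, 0, 0, 10], [0, 0, 0, 0, 0, 0, 10]]])

```text
clock: 5.65
eef_pos: [466.6, -152.6, 115.6]
tool_rot: [3.141, 0.0, 2.201]
force: [0.6, 0.6, -0.1]
width: 21.6
gripper_force: 66.0
```

```bash
python3 - <<'E'
from h import *
st=read_state();im,d=cams.get_image('wrist');cv2.imwrite('pics/w2.png',im)
E
```

```text
(no output)
```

View pics/w2.png

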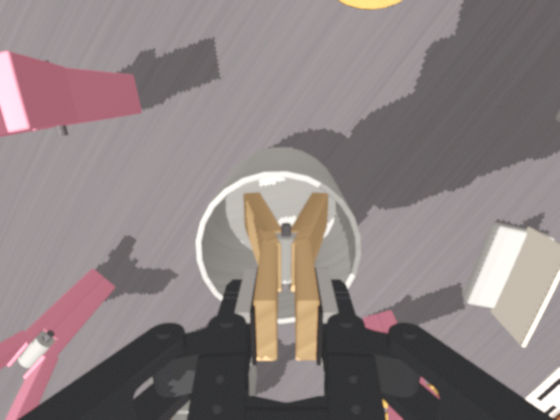

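The clip gapes wide in the cup, jaw tips at (255,200) and (318,200), clear of the rim, held by both pads. Lifting straight out, then carrying it across.

To row units: -25 mm is -0.5, -20 mm is -0.4.

creep_tool(steps=[[[0, 0, -0.2, 0, 0, 0, 10], [0, 0, -0.4, 0, 0, 0, 10], [0, 0, -0.5, 0, 0, 0, 10], [0, 0, -0.5, 0, 0, 0, 10], [0, 0, -0.5, 0, 0, 0, 10], [0, 0, -0.4, 0, 0, 0, 10], [0, 0, -0.3, 0, 0, 0, 10], [0, 0, 0, 0, 0, 0, 10]]])

```text
clock: 6.5
eef_pos: [467.4, -153.2, 257.4]
tool_rot: [3.139, 0.003, 2.201]
force: [1.1, 0.7, -1.4]
width: 21.8
gripper_force: 66.0
```

creep_tool(steps=[[[0.2, 0.24, 0, 0, 0, 0, 10], [0.36, 0.42, 0, 0, 0, 0, 10], [0.52, 0.6, 0, 0, 0, 0, 10], [0.56, 0.66, 0, 0, 0, 0, 10], [0.56, 0.66, 0, 0, 0, 0, 10], [0.56, 0.66, 0, 0, 0, 0, 10], [0.56, 0.66, 0, 0, 0, 0, 10], [0.56, 0.66, 0, 0, 0, 0, 10], [0.56, 0.64, 0, 0, 0, 0, 10], [0.48, 0.54, 0, 0, 0, 0, 10], [0.32, 0.36, 0, 0, 0, 0, 10], [0.16, 0.16, 0, 0, 0, 0, 10]]])

```text
clock: 7.7
eef_pos: [559.2, 252.9, 253.8]
tool_rot: [-3.14, -0.001, 2.205]
force: [0.5, 0.2, -1.0]
width: 22.0
gripper_force: 66.0
```

creep_tool(steps=[[[0, 0, 0, 0, 0, 0.008, 10], [0, 0, 0, 0, 0, 0.0159, 10], [0, 0, 0, 0, 0, 0.0223, 10], [0, 0, 0, 0, 0, 0.0223, 10], [0, 0, 0, 0, 0, 0.0223, 10], [0, 0, 0, 0, 0, 0.0159, 10], [0, 0, 0, 0, 0, 0.0056, 10], [0, 0, 0, 0, 0, 0, 10], [0, 0, 0, 0, 0, 0, 10]]])

```text
clock: 8.6
eef_pos: [559.9, 249.2, 255.1]
tool_rot: [-3.141, 0.0, 1.497]
force: [-0.2, 0.3, -1.1]
width: 21.2
gripper_force: 66.0
```

```bash
python3 - <<'E'
from h import *
st=read_state();print(st['eef_pos'],st['tool_rot'])
for n in ['wrist','scene','top']:
    im,d=cams.get_image(n);cv2.imwrite(f'pics/{n}3.png',im);np.savez(n+'3.npz',im=im,d=d)
    for k in ['clip_mouth','clip_grip','clip','card_edge']:print(n,k,[(np.round(m['position'],1).tolist(),round(m['confidence'],2)) for m in models.mark_of(k,n)])
a=cv2.imread('pics/wrist3.png');b=cv2.imread('pics/scene3.png')[150:310,320:460]
b=cv2.resize(b,(367,420),interpolation=3)
cv2.imwrite('pics/c3.png',cv2.resize(np.hstack([a,b]),(795,360)))
E
```

```text
[559.946993   249.22346127 255.11841502] [-3.14116063e+00  3.09147436e-04  1.49680343e+00]
wrist clip_mouth []
wrist clip_grip [([285.4, 304.0], 0.7)]
wrist clip [([285.2, 256.2], 0.9)]
wrist card_edge [([285.5, 198.5], 0.63), ([165.6, 248.1], 0.36)]
scene clip_mouth [([211.4, 255.5], 0.92), ([389.9, 240.9], 0.88), ([259.1, 212.2], 0.8), ([209.5, 208.1], 0.75)]
scene clip_grip [([205.4, 217.9], 0.97), ([397.7, 191.5], 0.78), ([209.8, 175.9], 0.63), ([262.0, 176.6], 0.56)]
scene clip [([256.3, 187.3], 0.94), ([209.4, 233.0], 0.94), ([399.6, 211.7], 0.7), ([212.6, 188.4], 0.65)]
scene card_edge [([386.5, 251.5], 0.61), ([377.3, 291.9], 0.59)]
top clip_mouth [([357.7, 172.6], 0.82), ([174.6, 177.2], 0.71), ([398.4, 252.7], 0.63), ([345.5, 273.1], 0.56)]
top clip_grip [([411.8, 252.0], 0.95), ([159.9, 166.6], 0.92), ([360.8, 158.5], 0.68), ([351.1, 275.4], 0.55), ([315.7, 155.9], 0.19)]
top clip [([361.5, 164.9], 0.83), ([407.4, 251.1], 0.78), ([165.7, 170.2], 0.6), ([348.6, 272.7], 0.55)]
top card_edge [([178.4, 177.6], 0.96)]
```

View pics/c3.png

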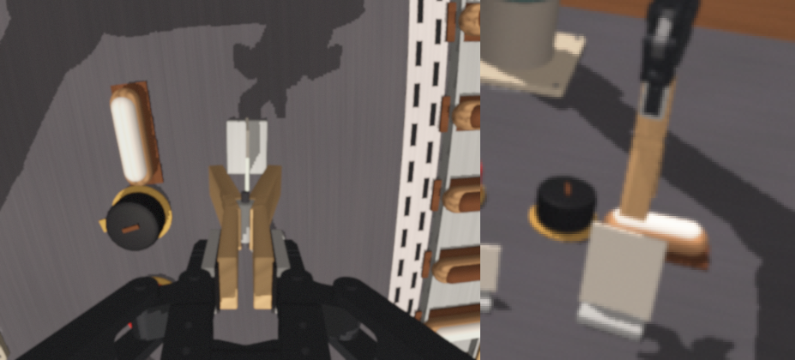

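The clip hangs open above the tall card: in the wrist part, the card plate (247,150-190) shows between the jaws (222 and 270). In the scene part, the jaw tips (633,215) are just above the card's top edge (625,228).

```bash
cat > rel.py <<'E'
from h import *
def rel(suf,st,tipz,cardz=(85,125)):
    Rm=R.from_euler('xyz',st['tool_rot']).as_matrix();o=np.array(st['eef_pos'])
    for n in ['wrist','scene','top']:
        z=np.load(f'{n}{suf}.npz');C=cloud(pose(n,st),z['d']);im=z['im'].astype(int)
        near=np.hypot(C[...,0]-o[0],C[...,1]-o[1])<70
        wood=(im[...,2]-im[...,0]>45)&near&(C[...,2]>tipz-8)&(C[...,2]<o[2]+70)
        L=(C[wood]-o)@Rm; print(n,'wood',wood.sum(),'zmin',np.percentile(C[wood][:,2],[0,1,2]).round(1) if wood.sum() else '')
        for a in range(-40,120,20):
            k=L[(L[:,2]>=a)&(L[:,2]<a+20)]
            if len(k)>8: print('  toolz',a,'x',np.percentile(k[:,0],[2,50,98]).round(1),'y',np.percentile(k[:,1],[2,98]).round(1))
        sat=np.abs(im[...,2]-im[...,0])<45
        q=C[near&sat&(C[...,2]>cardz[0])&(C[...,2]<cardz[1])]
        if len(q)>20:
            l=(q-o)@Rm; print('  card',len(q),'x',np.percentile(l[:,0],[1,50,99]).round(1),'y',np.percentile(l[:,1],[2,50,98]).round(1),'ztop',np.percentile(q[:,2],98).round(1),'slope',np.polyfit(l[:,0],l[:,1],1)[0].round(3))
E
python3 - <<'E'
from rel import *
st=read_state();rel('3',st,150)
W,S,T=pose('wrist',st),pose('scene'),pose('top')
Rm=R.from_euler('xyz',st['tool_rot']).as_matrix()
def t(n,*r):
    x,e=tri([ray(*q) for q in r]);print(n,x.round(1),'tool',(Rm.T@(x-st['eef_pos'])).round(1),np.round(e,1))
t('mouth',(S,[389.9,240.9]),(T,[174.6,177.2]))
t('grip',(S,[397.7,191.5]),(T,[159.9,166.6]),(W,[285.4,304]))
t('pivot',(S,[399.6,211.7]),(T,[165.7,170.2]),(W,[285.2,256.2]))
t('edge',(S,[386.5,251.5]),(T,[178.4,177.6]),(W,[285.5,198.5]))
t('edge ST',(S,[386.5,251.5]),(T,[178.4,177.6]))
E
```

```text
wrist wood 7853 zmin [153.  158.9 163. ]
  toolz -40 x [-11.2   5.8  14. ] y [-10.4  10.9]
  toolz -20 x [ 8.6 13.8 14.4] y [-10.7  11.1]
  toolz 0 x [-9.5 13.9 14.6] y [-10.9  11.5]
  toolz 20 x [-2.6 14.3 14.9] y [-14.4  14.8]
  toolz 40 x [-8.4 14.4 15.2] y [-18.9  19.3]
  toolz 60 x [-8.4 14.6 15.4] y [-23.7  24. ]
  toolz 80 x [-7.8 14.5 15.5] y [-28.5  27.1]
  toolz 100 x [ 1.8 14.6 15. ] y [-29.2  26.8]
  card 300 x [-18.2  12.5  37.6] y [1.  2.2 3.5] ztop 117.1 slope -0.001
scene wood 627 zmin [149.8 152.8 153.7]
  toolz -20 x [12.4 13.6 14.3] y [ 7.4 13.2]
  toolz 0 x [-10.9   1.9  14.3] y [ 8.3 13.9]
  toolz 20 x [-10.7   2.2  14.4] y [ 8.4 16.5]
  toolz 40 x [-10.5   2.5  15.1] y [ 2.7 20.5]
  toolz 60 x [-10.3   3.9  15.4] y [-10.8  25.5]
  toolz 80 x [-9.7  3.3 15. ] y [-14.5  29.9]
  toolz 100 x [-7.3  4.5 15.1] y [-17.4  29.9]
  card 381 x [-36.1   1.2  37.6] y [0.3 2.9 5.6] ztop 115.7 slope 0.001
top wood 414 zmin [152.3 154.9 156.1]
  toolz -40 x [-13.2  -9.2   2. ] y [-12.    9.6]
  toolz -20 x [-13.2 -12.1   1.2] y [-18.2  10.1]
  toolz 0 x [-13.  -11.7  -0.1] y [-13.3   9.4]
  toolz 20 x [-12.7 -11.2   5.5] y [-17.2   9.8]
  toolz 40 x [-12.4  -8.9  12.1] y [-21.4  15. ]
  toolz 60 x [-12.6  -7.1  10.9] y [-25.9  21.1]
  toolz 80 x [-12.3  -7.4  12. ] y [-31.   24.5]
  card 72 x [-39.3 -14.7   9.8] y [-2.1 -1.5  1.2] ztop 116.6 slope -0.003
mouth [556.1 251.5 144.5] tool [  1.4  -4.1 110.8] [1.9 1.9]
grip [556.6 246.7 266.9] tool [ -3.2  -3.2 -11.6] [3.6 4.2 3.5]
pivot [557.9 252.2 222.8] tool [ 2.3 -2.3 32.5] [8.8 6.8 3.3]
edge [560.2 250.  117.1] tool [3.000e-01 1.000e-01 1.382e+02] [0.9 1.5 0.7]
edge ST [560.4 249.6 117.6] tool [-1.000e-01  3.000e-01  1.377e+02] [1.1 1.1]
```

To row units: 12 mm is 0.24, -1.5 mm is -0.03.

creep_tool(steps=[[[-0.03, 0.04, 0, 0, 0, 0, 10], [0, 0, 0, 0, 0, 0, 10], [0, 0, 0.12, 0, 0, 0, 10], [0, 0, 0.24, 0, 0, 0, 10], [0, 0, 0.24, 0, 0, 0, 10], [0, 0, 0.24, 0, 0, 0, 10], [0, 0, 0.18, 0, 0, 0, 10], [0, 0, 0.1, 0, 0, 0, 10], [0, 0, 0.04, 0, 0, 0, 10], [0, 0, 0, 0, 0, 0, 10], [0, 0, 0, 0, 0, 0, 10]]])

```text
clock: 10.45
eef_pos: [562.3, 248.1, 197.8]
tool_rot: [3.141, -0.0, 1.496]
force: [0.1, 0.0, -1.8]
width: 21.5
gripper_force: 66.0
```

```bash
python3 - <<'E'
from rel import *
st=read_state();print(st['eef_pos'],st['tool_rot'])
for n in ['wrist','scene','top']:
    im,d=cams.get_image(n);cv2.imwrite(f'pics/{n}4.png',im);np.savez(n+'4.npz',im=im,d=d)
rel('4',st,92,(70,120))
a=cv2.resize(cv2.imread('pics/wrist4.png')[120:380,170:400],(372,420),interpolation=3);b=cv2.imread('pics/scene4.png')[170:310,320:460]
cv2.imwrite('pics/c4.png',np.hstack([a,cv2.resize(b,(420,420),interpolation=3)]))
E
```

```text
[562.31896112 248.12786606 197.75212209] [ 3.14077131e+00 -4.36979646e-04  1.49570754e+00]
wrist wood 7854 zmin [ 95.9 101.6 105.8]
  toolz -40 x [-11.2   5.6  14. ] y [-10.4  10.9]
  toolz -20 x [ 8.6 13.8 14.4] y [-10.7  11. ]
  toolz 0 x [-9.6 13.9 14.6] y [-10.9  11.5]
  toolz 20 x [-2.2 14.3 14.9] y [-14.4  14.9]
  toolz 40 x [-8.2 14.4 15.2] y [-18.9  19.3]
  toolz 60 x [-8.  14.7 15.4] y [-23.7  24.1]
  toolz 80 x [-7.7 14.5 15.5] y [-28.5  27.1]
  toolz 100 x [ 1.9 14.7 15. ] y [-29.2  24.8]
  card 448 x [-6.5 16.2 38.6] y [-26.5  -0.4  28.6] ztop 118.0 slope -0.155
scene wood 573 zmin [93.8 95.5 96.2]
  toolz -20 x [12.6 13.8 14.4] y [-5.2 11.8]
  toolz 0 x [-10.6   3.1  14.5] y [ 3.8 14.4]
  toolz 20 x [-10.7   2.2  14.9] y [ 9.1 16.2]
  toolz 40 x [-9.9  3.4 15.2] y [ 5.8 20.7]
  toolz 60 x [-10.1   3.3  15.5] y [-5.9 25. ]
  toolz 80 x [-10.1   3.5  16.2] y [-13.   29.9]
  toolz 100 x [-9.   1.5 13.7] y [27.  30.7]
  card 368 x [-35.2  16.1  39.2] y [-2.2  0.4  3.8] ztop 115.7 slope 0.005
top wood 341 zmin [92.7 98.6 99.9]
  toolz -40 x [-13.7 -10.3  -1.3] y [-12.1   9.5]
  toolz -20 x [-14.1 -12.5   1.4] y [-12.1  10.1]
  toolz 0 x [-13.8 -11.8   5.1] y [-13.5   7.4]
  toolz 20 x [-13.  -11.6   4.3] y [-16.   10.5]
  toolz 40 x [-12.8  -8.3  11.7] y [-21.1  15.6]
  toolz 60 x [-12.7  -9.3  12.1] y [-26.5  19.5]
  toolz 80 x [-12.7  -6.4  11.5] y [-30.5  23.7]
  card 77 x [-37.5 -17.2  11.4] y [-31.5  -4.1  -1.3] ztop 117.0 slope -0.399
```

View pics/c4.png

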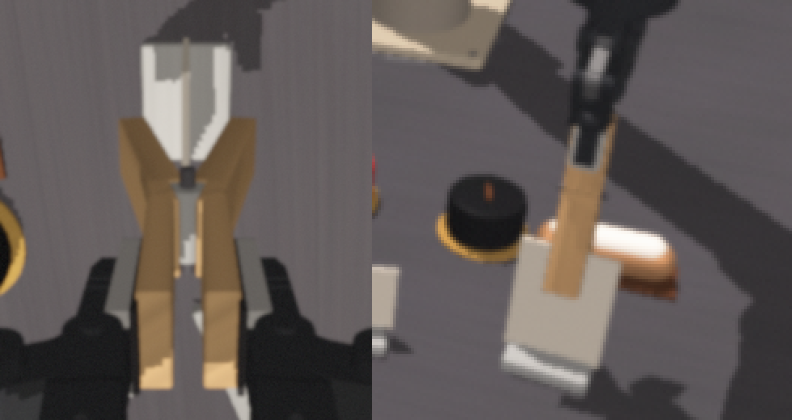

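The front jaw hangs in front of the card near its middle and the rear jaw is behind (scene part, tip at 560,295). In the wrist part the plate (187) lies midway between the tips (120 and 255). The tips sit about 23 mm below the edge, so I go 2 mm lower.

To row units: 2 mm is 0.04.

creep_tool(steps=[[[0, 0, 0.04, 0, 0, 0, 10], [0, 0, 0, 0, 0, 0, 10], [0, 0, 0, 0, 0, 0, 10], [0, 0, 0, 0, 0, 0, 10], [0, 0, 0, 0, 0, 0, 10]]])

```text
clock: 11.1
eef_pos: [562.0, 248.1, 195.3]
tool_rot: [-3.142, -0.0, 1.496]
force: [0.4, -0.5, -1.3]
width: 21.5
gripper_force: 66.0
```

```bash
python3 -c "
from cell import ctrl;print(ctrl.finish_job())"
```

```text
the job is handed in; nothing more can be done
None
```

The job is handed in at 11.1 s: the clip is held squeezed open upright over the middle of the tall card, one jaw on each side, with the tips about 25 mm below the edge and no sign of contact with the card.

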